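# Clamp the lid of a specimen box

### The job

Slide the long specimen box into the screw clamp, between the rails and fully home against the column. Then take the T-handle and turn it clockwise until the rising resistance shows that the lid is firmly clamped, stop there without straining the lid, and let go. Leave the jar, the loupe and the spoon where they are.

Things in the scene. Friction and masses are not known exactly. Their poses are not given: they have to be found in the camera images.
- box: Loose clear plastic specimen box with a white press-on lid, 50 mm wide (x), 190 mm long (y), 0.3 to 0.6 kg. Origin: centre of its underside. Walls 28 mm high; the lid (46 x 186 mm, 5 mm thick) sits proud on its gasket by a different amount each time: its top is 33 to 39 mm above the underside, not measured. It does not sink when pressed.
- clamp: Grey screw clamp bolted to the table. Origin on the table, straight below the spindle's axis; z up, +y points out of its mouth. A column behind has its front face, the stop, at y = -45 mm. Two steel rails 14 mm high, 54 mm apart inside, run from it to y = 50 mm, then flare outwards to y = 74 mm. Bridge: 44 mm wide, y up to 23 mm, 93 to 125 mm high; a nut on it reaches 130 mm.
- spindle: Upright spindle with T-handle above and a round 30 mm rubber foot below. Origin on the axis, level with the table at handle 0; sinks 4.6 mm per rad of the handle. At handle 0 the foot's face is 44 mm above the table. The foot is sprung, 25 N/mm: once it meets the lid the force grows by about 115 N per rad. Firmly clamped is 25 to 60 N, best about 42 N; above 90 N the lid cracks.
- crossbar (a point): Middle of the T-handle's crossbar, on the spindle's axis, 175 mm above the table when the handle reads 0; x runs along the bar. The bar is 12 mm thick (y), 14 mm high and 76 mm long, with round 18 mm knobs on its ends (84 mm over all, 64 mm of flat bar between them). The 11 mm round spindle runs down from the middle.
- handle (a joint): Angle of the T-handle (rad), grows clockwise seen from above (tightening), 0 when fully open, starts at 0 to 0.4, turns to 5.5. Free turning takes a steady friction torque of 0.31 N m; once the foot presses, each 10 N of clamping adds 0.046 N m, so firmly clamped is a rise of 0.12 to 0.27 N m over free turning. It stays where it is left.
- jar: Small lidded glass jar, 52 mm wide and about 55 mm high, bystander. Origin: centre of its underside.
- loupe: Black eyepiece loupe, 34 mm wide and high, bystander. Origin: centre of its underside.
- spoon: White plastic spoon, 140 mm long, lying flat, bystander.
- home (a point): Point on the table in the clamp's mouth where the centre of the underside of the box lies when it is fully home: clamp x = 0, y = +50 mm, the long side of the box along the clamp's y axis (either end may go in).
There are look-alikes about, which are no part of the job. Of the things that look like the clamp, the middle-sized one is meant.

How it is judged:
By the outcome, as a careful person would: the job done as asked, in the order asked, and still so for the second after the job is handed in, with the robot touching nothing.
It also fails if it takes over 72 s, if anything falls off the work surface, if the arm or the gripper's body presses on something with over 40 N, if the wrist force passes 120 N, or if a joint passes its speed limit or range.

### The arm

A 6-joint arm with a two-finger parallel gripper is mounted at the origin on the work surface. World frame = base frame: x ahead of the robot, y to its left, z up, the work surface at z = 0. Lengths are in m, angles in rad, forces in N, time in s.
With the tool pointing down it reaches from about 0.325 to 0.875 m from the base axis. Payload 4.4 kg.
Tool frame: the origin (TCP) lies at the very end of the fingers, on their centre line; the grasp point (between the pads) lies 19 mm behind it; x points along the fingers, z is the direction in which the jaws open and shut, and the axes are right-handed (so a half turn about x gives the same grasp; the last joint's range is limited). The gripper opens to 85 mm and grips with 20 to 120 N. Pads are 22 mm wide; open, the fingers measure 114 mm over their backs; the gripper's body (76 mm by 85 mm) begins 54 mm behind the grasp point. The pads swing forward as they close: fully open they stand 13 mm farther back than shut.
Start: joints at [1.089, 0.207, 1.542, -0, 1.393, -0.15], TCP at [0.187, 0.544, 0.231] pointing down, gripper open.
Joint ranges: [-2.73, 2.73], [-0.86, 2.22], [0.23, 2.46], [-1.11, 4.25], [0.08, 2.63], [-2.82, 2.82]. Speed limits (rad/s): [2.79, 2.79, 3.14, 3.14, 3.14, 3.14].

### API

Orientations are given as a unit quaternion [w, x, y, z].
In Python, from station import robot, cams gives the robot as it stands. The module is installed in compiled form; this text tells all that it offers. Calls block until the motion is done:
- robot.goto(position, orientation): joint-space move of the TCP to a pose.
- robot.move_linear(position, ori=None, feed=0.15, contact_N=None): straight line of the TCP; ori=None keeps the orientation; feed is the mean speed in m/s. With contact_N (N) it stops when the force on the tool has changed by that much, and returns True; else False.
- robot.goto_joints(angles): joint-space move.
- robot.gripper_open() and robot.grasp(strength=None): open the fingers fully, or close them until they stop; strength is the grip in N (None keeps the last).
- robot.dwell(seconds).
- robot.ik(position, orientation): joint angles nearest the present ones, or None.
- robot.get_state(): the state.
- cams.capture(name): name is "scene" or "side" or "wrist"; returns (picture, depth): 384x512x3 uint8, red, green, blue; 384x512 float32, m along the optical axis (not along the pixel's ray), 0 where there is no reading.
- cams.camera_info(name): a dict with "fx", "fy", "cx", "cy" (pixels), "view" (4x4, takes a point from world to camera coordinates); the wrist camera has in their place "mount" (4x4, takes a point from camera to tool coordinates, whose origin is the TCP and whose axes are the tool frame's). Camera axes: x right, y down, z forward; pixel columns grow to the right and rows downward; lengths in m; the calibration is good to about 2 mm. A picture is of the moment at which its call begins: read the wrist's pose just before it. camera_info takes no time and is no camera call.
A pose or a line that the arm cannot do raises robot.Unreachable and nothing moves.
- robot.finish_job(): hands the job in, once; it reports no verdict.
The state is a dict: "time": time; "joint_pos": joint angles; "qd": joint speeds; "effort": joint torques, N m; "ee_pos": TCP position; "ee_rot": TCP orientation; "force": force on the tool from outside, world axes, zero at the start; "moment": the same for the moment, N m; "finger_gap": finger opening in m.
Only numpy, scipy, OpenCV 4.12 (cv2) and the standard library are available. Lean on these libraries where they do the work, as an engineer would, in place of code of your own. Each camera call takes 0.05 s, during which the arm holds its last target.

## Working session

There is one attempt and no reset: what is moved stays moved. The work goes in short steps, each a Python script; the robot and the scene stay as the last script left them, time stands still between calls to the robot, and variables do not carry over. Pictures are saved under pics/ and viewed, and the job is handed in when it is done.

```bash
mkdir -p pics; cat > h.py <<'E'
import numpy as np, cv2
from station import robot, cams
def cap(n,f):
    im,d=cams.capture(n); cv2.imwrite('pics/%s.png'%f,im[:,:,::-1]); np.savez('pics/%s.npz'%f,im=im,d=d); return im,d
E
python3 - <<'E'
from h import *
for n in ['scene','side','wrist']:
    if n=='wrist': s=robot.get_state(); print(s['ee_pos'],s['ee_rot'],s['time'],s['force'])
    cap(n,n+'0'); print(n,{k:np.round(v,4).tolist() for k,v in cams.camera_info(n).items()})
E
```

```text
scene {'fx': 348.2509, 'fy': 348.2509, 'cx': 255.6939, 'cy': 186.8418, 'view': [[0.4154, 0.9094, 0.0207, -0.0803], [0.6464, -0.2791, -0.7102, -0.2603], [-0.64, 0.3084, -0.7037, 1.3335], [0.0, 0.0, 0.0, 1.0]]}
side {'fx': 356.4807, 'fy': 356.4807, 'cx': 257.6561, 'cy': 188.9531, 'view': [[0.8315, -0.5555, -0.0084, -0.4393], [-0.2937, -0.4266, -0.8554, 0.1863], [0.4716, 0.7137, -0.5179, 0.8646], [0.0, 0.0, 0.0, 1.0]]}
[0.18697337 0.54300175 0.23020734] [ 0.57503329 -0.41091793  0.57636925  0.41022147] 0.1 [-0.53239232 -0.11381211  0.46472431]
wrist {'fx': 274.2059, 'fy': 274.2059, 'cx': 256.9175, 'cy': 191.1897, 'mount': [[0.0005, -0.2655, 0.9641, -0.1434], [-0.0002, -0.9641, -0.2655, 0.0669], [1.0, -0.0, -0.0006, 0.001], [0.0, 0.0, 0.0, 1.0]]}
```

View pics/scene0.png

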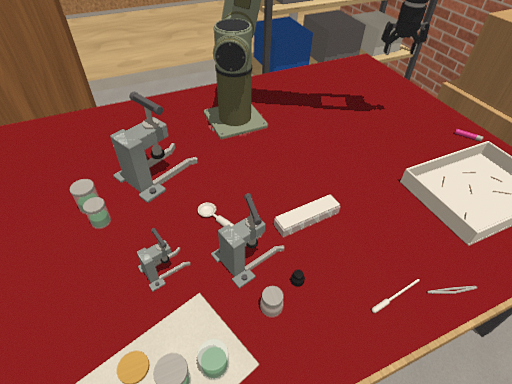

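View pics/side0.png

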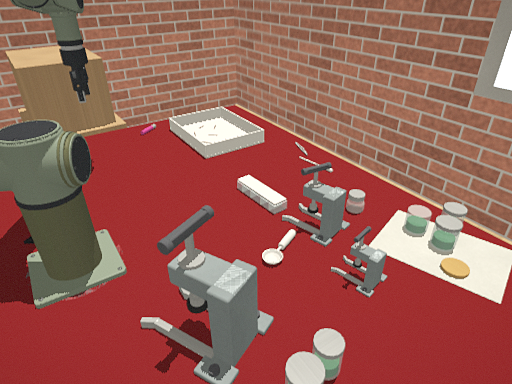

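View pics/wrist0.png

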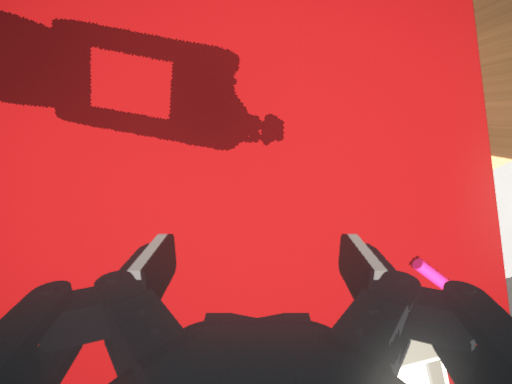

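The scene view holds three clamps: large at (145,150), small at (160,262) and middle at (240,240). The middle-sized one is at (240,240), which I'll check metrically. The box is at (308,215), the spoon at (215,213), the loupe at (297,278) and the jar at (271,301).

```bash
cat >> h.py <<'E'
def cloud(f,n):
    z=np.load('pics/%s.npz'%f); im,d=z['im'],z['d']; c=cams.camera_info(n)
    v,u=np.mgrid[:384,:512]
    P=np.stack([(u-c['cx'])/c['fx']*d,(v-c['cy'])/c['fy']*d,d],-1)
    V=np.array(c['view']); W=(P-V[:3,3])@V[:3,:3]
    W[d==0]=np.nan
    return im,W
def ray(n,u,v,zp):
    c=cams.camera_info(n);V=np.array(c['view']);o=-V[:3,:3].T@V[:3,3]
    r=V[:3,:3].T@np.array([(u-c['cx'])/c['fx'],(v-c['cy'])/c['fy'],1]); return o+r*(zp-o[2])/r[2]
E
python3 - <<'E'
from h import *
top=np.zeros((600,800,3),np.uint8)
for n in ['scene','side']:
    im,W=cloud(n+'0',n)
    for nm,(a,b,c,d) in dict(scene=dict(big=(100,80,200,205),small=(130,225,192,290),mid=(205,190,288,290),box=(265,190,345,240)),side=dict(big=(140,200,275,384),small=(330,225,390,295),mid=(280,160,350,245),box=(230,170,295,215)))[n].items():
        Q=W[b:d,a:c].reshape(-1,3); Q=Q[(Q[:,2]>.01)]
        print(n,nm,len(Q),np.nanpercentile(Q,[2,98],axis=0).round(3).tolist(), np.nanmax(Q[:,2]).round(3))
    # top map 1px = 1.5mm, x up from .2 , y
    cv2.imwrite('pics/crop_%s.png'%n, cv2.resize(im[180:320,195:355] if n=='scene' else im[150:290,225:385],None,fx=5 if 0 else 4.5,fy=4.2,interpolation=cv2.INTER_CUBIC)[:,:,::-1])
    g=np.isfinite(W[...,0])
    px=((W[...,1]+.5)/.00125); py=((1.0-W[...,0])/.00125)
    for k in np.argwhere(g): pass
E
```

```text
scene big 3364 [[0.128, -0.443, 0.011], [0.281, -0.259, 0.254]] 0.257
scene small 847 [[0.511, -0.453, 0.01], [0.567, -0.383, 0.124]] 0.126
scene mid 2464 [[0.44, -0.271, 0.011], [0.715, -0.077, 0.18]] 0.183
scene box 1242 [[0.517, -0.095, 0.011], [0.57, 0.087, 0.038]] 0.04
side big 9448 [[0.107, -0.447, 0.011], [0.299, -0.241, 0.256]] 0.26
side small 1276 [[0.507, -0.453, 0.01], [0.601, -0.264, 0.126]] 0.127
side mid 2290 [[0.466, -0.27, 0.011], [0.711, -0.091, 0.182]] 0.185
side box 861 [[0.509, -0.095, 0.011], [0.564, 0.088, 0.039]] 0.041
```

View pics/crop_scene.png

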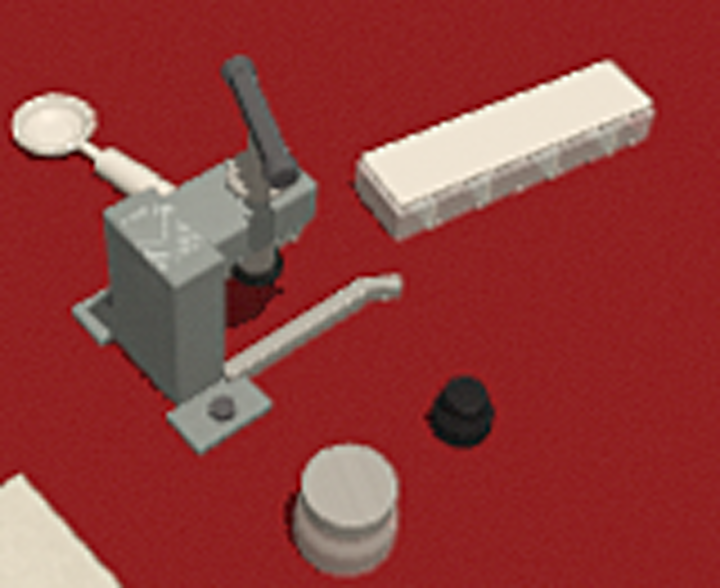

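View pics/crop_side.png

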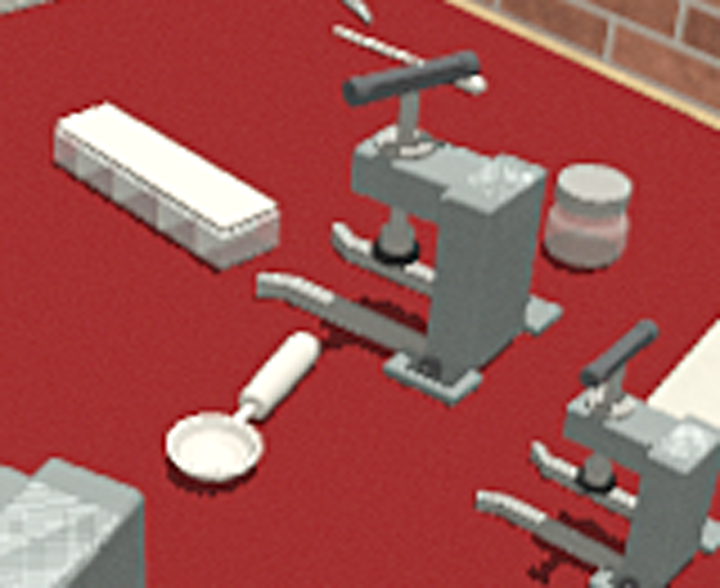

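Enlarged crop confirms it. The clamp at (240,240) has its bar top at about 0.182 m (175+7 mm), so it is the right one. The others reach 0.257 and 0.126. Next I'll measure poses.

```bash
python3 - <<'E'
from h import *
def rect(Q,l):
    r=cv2.minAreaRect((Q[:,:2]*1000).astype(np.float32)); print(l,len(Q),np.round(r[0],1),np.round(r[1],1),round(r[2],2),'z med',np.median(Q[:,2]).round(4)); return r
for n in ['scene','side']:
    im,W=cloud(n+'0',n); Q=W.reshape(-1,3); Q=Q[np.isfinite(Q[:,0])]
    m=(Q[:,0]>.5)&(Q[:,0]<.72)&(Q[:,1]>-.3)&(Q[:,1]<-.06)
    C=Q[m]
    for a,b,l in [(.120,.128,'bridge top'),(.165,.19,'bar'),(.010,.0165,'rails')]:
        S=C[(C[:,2]>a)&(C[:,2]<b)]; rect(S,l); print(np.median(S,0).round(4))
        if l=='bar':
            p=S[:,:2]; u,s,v=np.linalg.svd(p-p.mean(0)); print('dir',v[0], np.degrees(np.arctan2(v[0,1],v[0,0])), 'ends', p.mean(0)+v[0]*np.percentile((p-p.mean(0))@v[0],[0,100])[:,None])
    m=(Q[:,0]>.46)&(Q[:,0]<.62)&(Q[:,1]>-.12)&(Q[:,1]<.12)&(Q[:,2]>.0315)
    S=Q[m]; rect(S,'lid')
    for l,(a,b,c,d),zc in [('jar',(.6,.9,-.25,0),.04),('spoon',(.4,.56,-.25,-.1),.004)]:
        m=(Q[:,0]>a)&(Q[:,0]<b)&(Q[:,1]>c)&(Q[:,1]<d)&(Q[:,2]>zc)&(Q[:,2]<.07)
        if l=='spoon': print(np.percentile(Q[m],[1,99],axis=0).round(3).tolist())
for z in (.05,): print('jar',ray('scene',271,293,.055)[:2],'loupe',ray('scene',297.5,274,.034)[:2])
E
```

```text
bridge top 630 [ 589.5 -219.4] [64.5 98.2] 16.21 z med 0.1244
[ 0.5981 -0.2365  0.1244]
bar 223 [ 584.3 -192.1] [16.8 84.9] 83.11 z med 0.1796
[ 0.5898 -0.1937  0.1796]
dir [ 0.99257387 -0.12164341] -6.986958032069335 ends [[ 0.54203748 -0.18762359]
 [ 0.62632498 -0.19795332]]
rails 313 [ 629.  -164.3] [187.1 218.4] 6.96 z med 0.0135
[ 0.6146 -0.1775  0.0135]
lid 866 [539.9  -1.9] [ 48.1 185.4] 3.91 z med 0.0354
[[0.401, -0.248, 0.004], [0.557, -0.147, 0.022]]
bridge top 370 [ 590.8 -217.1] [ 64.8 100.7] 11.2 z med 0.1263
[ 0.5837 -0.2362  0.1263]
bar 205 [ 582.4 -190.8] [16.6 86.5] 81.49 z med 0.1784
[ 0.5792 -0.1929  0.1784]
dir [-0.98914631  0.14693392] 171.55071571775875 ends [[ 0.62480505 -0.19949894]
 [ 0.53920844 -0.18678389]]
rails 360 [ 578.7 -199.3] [177.  258.9] 52.76 z med 0.0138
[ 0.5555 -0.2032  0.0138]
lid 522 [538.4   1. ] [ 48.9 188.9] 4.24 z med 0.0376
[[0.401, -0.249, 0.004], [0.558, -0.119, 0.022]]
jar [ 0.7316035  -0.21034261] loupe [ 0.70361713 -0.12557801]
```

```bash
cat >> h.py <<'E'
from scipy.spatial.transform import Rotation as R
def down(psi):  # tool x down, jaw (tool z) along (cos psi, sin psi)
    d=np.array([np.cos(psi),np.sin(psi),0]); x=np.array([0,0,-1.]); y=np.cross(d,x)
    q=R.from_matrix(np.stack([x,y,d],1)).as_quat(); return [q[3],q[0],q[1],q[2]]
def wpose():
    s=robot.get_state(); q=s['ee_rot']; return R.from_quat([q[1],q[2],q[3],q[0]]).as_matrix(),np.array(s['ee_pos'])
def wcap(f):
    Rm,p=wpose(); im,d=cap('wrist',f); np.savez('pics/%s.npz'%f,im=im,d=d,R=Rm,p=p); return im,d
def wcloud(f):
    z=np.load('pics/%s.npz'%f); im,d=z['im'],z['d']; c=cams.camera_info('wrist'); M=np.array(c['mount'])
    v,u=np.mgrid[:384,:512]
    P=np.stack([(u-c['cx'])/c['fx']*d,(v-c['cy'])/c['fy']*d,d],-1)
    W=(P@M[:3,:3].T+M[:3,3])@z['R'].T+z['p']; W[d==0]=np.nan
    return im,W
def wray(f,u,v,zp):
    z=np.load('pics/%s.npz'%f); c=cams.camera_info('wrist'); M=np.array(c['mount'])
    o=z['R']@M[:3,3]+z['p']; r=z['R']@M[:3,:3]@np.array([(u-c['cx'])/c['fx'],(v-c['cy'])/c['fy'],1.]); return o+r*(zp-o[2])/r[2]
E
python3 - <<'E'
from h import *
psi=np.radians(4)
for ps in (psi,psi+np.pi): print(robot.ik([.535,.03,.22],down(ps)))
robot.goto([.545,.03,.22],down(psi)); print(robot.get_state()['time'], robot.get_state()['joint_pos'])
wcap('w1')
E
```

```text
[-1.05554728e-01  1.33310448e-01  1.65065136e+00 -4.44089210e-16
  1.35763084e+00 -1.75367899e-01]
None
2.3833 [-1.02109806e-01  1.54395497e-01  1.62654902e+00  3.67459357e-04
  1.36062460e+00 -1.73432239e-01]
```

View pics/w1.png

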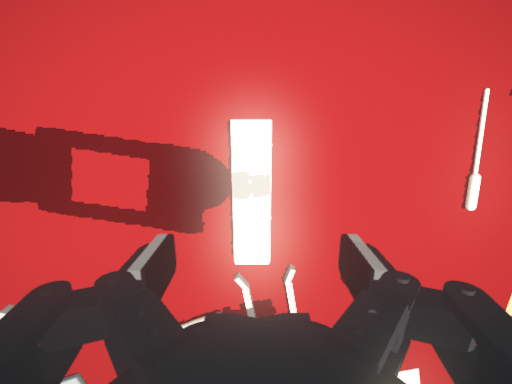

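The wrist view shows the box lid at cols 231–271, rows 120–265, with the flare tips at (240,280) and (290,270). I'll look from above the clamp to get its yaw.

```bash
python3 - <<'E'
from h import *
robot.goto([.57,-.17,.27],down(np.radians(10))); print(robot.get_state()['time'])
wcap('w2')
im,W=wcloud('w1'); hsv=cv2.cvtColor(im,cv2.COLOR_RGB2HSV)
m=((hsv[...,1]<90)&(hsv[...,2]>120)).astype(np.uint8); m[:, :200]=0;m[:,300:]=0;m[266:]=0;m[:100]=0
c=max(cv2.findContours(m,0,2)[0],key=cv2.contourArea); P=np.array([wray('w1',u,v,.036)[:2] for u,v in c[:,0]])*1000
print(cv2.minAreaRect(P.astype(np.float32)))
Q=W[120:265,233:270].reshape(-1,3); print(np.nanmedian(Q,0))
E
```

```text
3.275
((530.3230590820312, 0.22271728515625), (70.63589477539062, 187.46629333496094), 4.120132923126221)
[0.53990711 0.00716885 0.03643159]
```

View pics/w2.png

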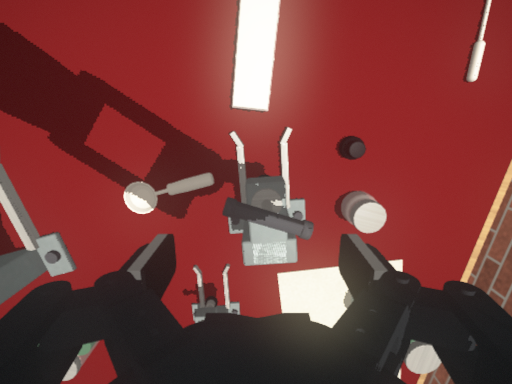

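```bash
python3 - <<'E'
from h import *
im=np.load('pics/w2.npz')['im']
cv2.imwrite('pics/w2c.png',cv2.resize(im[120:270,212:322],None,fx=4,fy=4,interpolation=cv2.INTER_CUBIC)[:,:,::-1])
_,W=wcloud('w2')
S=W[115:275,210:330].reshape(-1,3); S=S[np.isfinite(S[:,0])]
for a,b in [(.165,.19),(.115,.128),(.01,.018)]:
    Q=S[(S[:,2]>a)&(S[:,2]<b)]; print(a,len(Q),cv2.minAreaRect((Q[:,:2]*1000).astype(np.float32)),np.median(Q[:,2]))
E
```

```text
0.165 1511 ((583.9238891601562, -189.74038696289062), (17.108835220336914, 83.42652130126953), 82.77560424804688) 0.18080764602635505
0.115 2522 ((590.5325927734375, -216.5088653564453), (64.07487487792969, 100.02562713623047), 14.133560180664062) 0.12578301722127994
0.01 1121 ((583.78466796875, -232.4012451171875), (140.01443481445312, 229.79795837402344), 14.830079078674316) 0.01481971310397956
```

View pics/w2c.png

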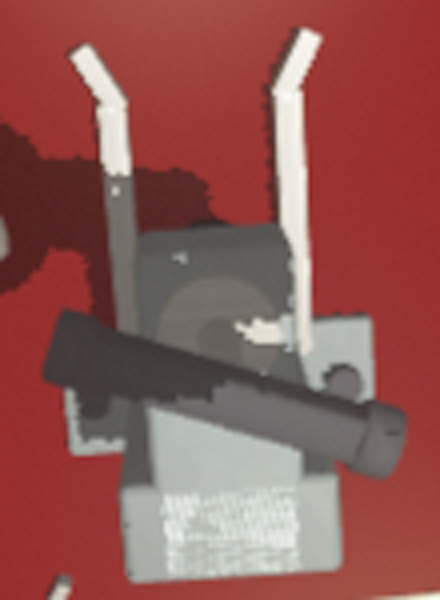

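```bash
python3 - <<'E'
from h import *
im,W=wcloud('w2')
def px(x,y,z): return wray('w2',212+x/4,120+y/4,z)[:2]*1000
L=[px(128,105,.014),px(132,170,.014)];Rr=[px(274,95,.014),px(280,200,.014)]
for l in (L,Rr): d=l[0]-l[1]; print(l,np.degrees(np.arctan2(-d[0],d[1])))
S=W[115:275,210:330].reshape(-1,3); S=S[np.isfinite(S[:,0])]*1000
for yaw in (13,14.13,15):
    a=np.radians(yaw); ex=np.array([np.cos(a),np.sin(a)]); ey=np.array([-ex[1],ex[0]])
    o=np.array([583.9,-190])
    p=np.stack([(S[:,:2]-o)@ex,(S[:,:2]-o)@ey],1); z=S[:,2]
    for sg in (-1,1):
        m=(z>11)&(z<18)&(p[:,1]>22)&(p[:,1]<46)&(abs(p[:,0]-sg*32)<14); q=p[m]
        k=np.polyfit(q[:,1],q[:,0],1); print(yaw,sg,len(q),np.percentile(q[:,0],[3,50,97]).round(1),'slope deg',np.degrees(k[0]).round(2))
    m=(z>11)&(z<18)&(abs(p[:,0])<55)&(p[:,1]>0); print('ymax',np.percentile(p[m][:,1],99))
    m=(z>120)&(z<128); q=p[m]; print('bridge x',np.percentile(q[:,0],[1,99]),'ymax',q[:,1].max(), 'front bridge x', np.percentile(q[q[:,1]>12][:,0],[1,99]))
# bar centre by ray
m=(W[...,2]>.165)&(W[...,2]<.19); 
# lid rect from w2? box from scene/side lid avg
E
```

```text
[array([ 547.38885245, -146.71654702]), array([ 552.65933025, -169.80046485])] 12.861210444581591
[array([ 598.57230181, -134.03397059]), array([ 608.29574649, -171.29469181])] 14.625562396053988
13 -1 114 [-37.7 -33.1 -28.2] slope deg -1.12
13 1 111 [26.  31.2 35.7] slope deg -3.56
ymax 71.53022812466502
bridge x [-29.35244909  31.43923408] ymax 22.95899438838915 front bridge x [-21.69648254  20.58282995]
14.13 -1 113 [-37.  -32.2 -27.4] slope deg -0.79
14.13 1 115 [26.8 31.7 36.4] slope deg -1.36
ymax 72.08414473690239
bridge x [-30.58201694  30.40259158] ymax 22.687700163990623 front bridge x [-21.4422789   20.86234475]
15 -1 113 [-36.5 -31.8 -26.9] slope deg -0.09
15 1 116 [27.4 32.  36.8] slope deg -1.18
ymax 71.65417168345614
bridge x [-31.49845568  29.60164791] ymax 22.76741006525055 front bridge x [-21.18326446  21.10448051]
```

Clamp: origin about (0.5838,-0.1903), yaw about 14.4°, handle about 0.38 rad. Box: centre (0.539,0.000), yaw about 4.1°. Now I'll grasp its rear part.

```bash
cat >> h.py <<'E'
O=np.array([.5838,-.1903]); YAW=np.radians(14.4)
EX=np.array([np.cos(YAW),np.sin(YAW)]); EY=np.array([-EX[1],EX[0]])
def C(x,y,z): return [*(O+EX*x+EY*y),z]
def st(l=''):
    s=robot.get_state(); p=np.array(s['ee_pos']); r=p[:2]-O
    print(l,'t',round(s['time'],2),'clamp',(r@EX*1000).round(1),(r@EY*1000).round(1),'z',(p[2]*1000).round(1),'F',np.round(s['force'],1),'M',np.round(s['moment'],3),'gap',round(s['finger_gap']*1000,1),flush=True); return s
E
python3 - <<'E'
from h import *
a=np.radians(4.1)
g=[.5392-np.sin(a)*.055,np.cos(a)*.055]
robot.goto([*g,.12],down(a)); 
r=robot.move_linear([*g,.003],feed=.12,contact_N=15); st(r)
robot.grasp(40); st(); wcap('w3')
E
```

```text
False t 5.51 clamp 14.8 249.2 z 3.8 F [-0.1 -0.8 -0. ] M [-0.007 -0.054  0.049] gap 85.8
 t 5.93 clamp 14.8 249.3 z 3.9 F [ 0.  -0.3  3.8] M [0.042 0.103 0.043] gap 49.1
```

View pics/w3.png

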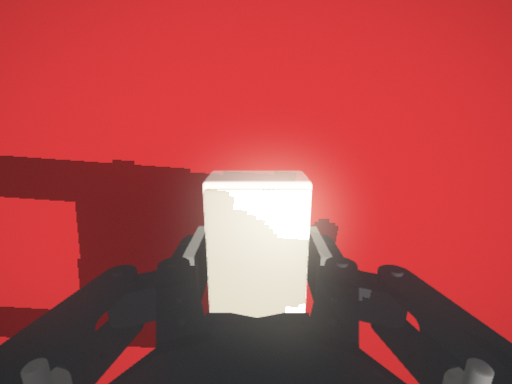

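The picture shows the box held squarely between the pads (gap 49 mm, end edge at row 172). Now align with the mouth and slide in.

```bash
python3 - <<'E'
from h import *
robot.move_linear(C(0,.252,.004),down(YAW),feed=.06); st('aligned')
cap('scene','s1'); wcap('w4')
r=robot.move_linear(C(0,.19,.004),feed=.05,contact_N=15); st(r)
_,W=wcloud('w4')
print(wray('w4',256,172,.037)[:2]@EY*1000-O@EY*1000)
E
python3 -c "
import cv2;i=cv2.imread('pics/s1.png')[180:320,195:355];cv2.imwrite('pics/s1c.png',cv2.resize(i,None,fx=4.5,fy=4.2,interpolation=2))"
```

```text
aligned t 6.37 clamp -0.4 252.2 z 3.9 F [-0.9  0.3  2. ] M [0.039 0.124 0.138] gap 49.2
False t 7.86 clamp -0.1 189.6 z 3.9 F [-0.2 -1.9 -0.9] M [-0.143  0.039 -0.112] gap 49.0
297.8111707866689
```

View pics/s1c.png

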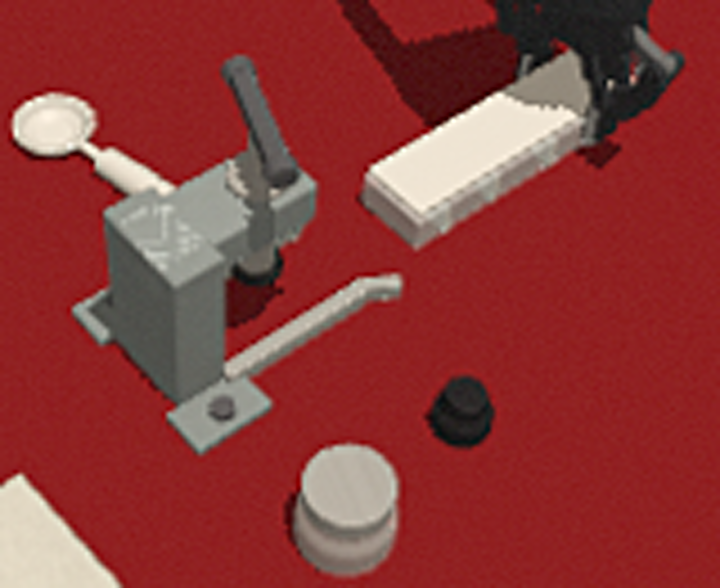

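```bash
python3 - <<'E'
from h import *
r=robot.move_linear(C(0,.13,.004),feed=.05,contact_N=15); st(r)
if not r:
    r=robot.move_linear(C(0,.085,.004),feed=.025,contact_N=12); st(r)
wcap('w5');cap('scene','s2')
E
python3 -c "
import cv2;i=cv2.imread('pics/s2.png')[180:320,195:355];cv2.imwrite('pics/s2c.png',cv2.resize(i,None,fx=4.5,fy=4.2,interpolation=2))"
```

```text
False t 9.21 clamp -0.0 129.8 z 4.0 F [ 0.5 -0.2 -2.7] M [-0.114 -0.02  -0.028] gap 49.2
True t 10.28 clamp 0.1 105.3 z 3.9 F [-0.7  0.7  4.4] M [-0.03  -0.203  0.017] gap 49.0
```

View pics/s2c.png

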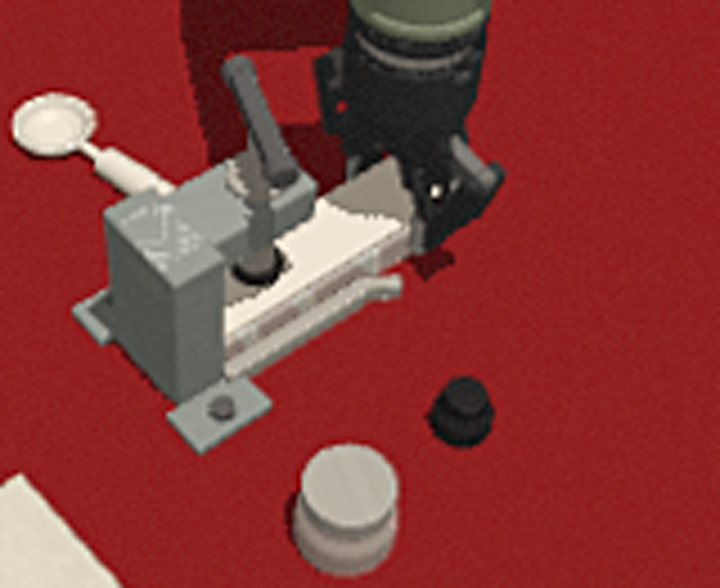

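View pics/w5.png

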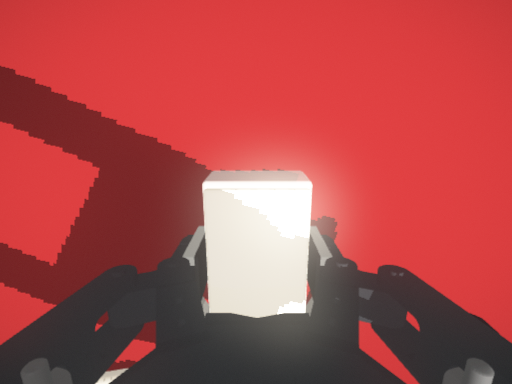

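The box is between the rails, and contact came at y=105.3 mm (105 expected). I'll press once more to confirm, then release and look.

```bash
python3 - <<'E'
from h import *
r=robot.move_linear(C(0,.095,.004),feed=.02,contact_N=15); st(r)
robot.gripper_open(); st('open')
robot.move_linear(C(0,.107,.12),feed=.15)
robot.goto([.57,-.17,.27],down(np.radians(10))); st()
wcap('w6'); cap('side','d6')
im=np.load('pics/w6.npz')['im']
cv2.imwrite('pics/w6c.png',cv2.resize(im[100:270,212:322],None,fx=3.5,fy=3.5,interpolation=2)[:,:,::-1])
_,W=wcloud('w6'); S=W[60:200,215:320].reshape(-1,3)*1000; S=S[np.isfinite(S[:,0])]
p=np.stack([(S[:,:2]-O*1000)@EX,(S[:,:2]-O*1000)@EY],1)
m=(S[:,2]>31)&(S[:,2]<42)&(abs(p[:,0])<40); print(cv2.minAreaRect(p[m].astype(np.float32)),np.median(S[m][:,2]),p[m][:,1].max())
E
```

```text
True t 10.73 clamp 0.1 105.4 z 3.9 F [-0.3  1.2  3.9] M [-0.051 -0.15   0.017] gap 49.5
open t 11.18 clamp -0.8 106.1 z 3.0 F [0.5 0.  0.5] M [-0.041  0.008  0.006] gap 85.2
 t 12.83 clamp -9.2 24.2 z 267.5 F [-0.2  0.  -1.1] M [ 0.046 -0.033 -0.012] gap 85.4
((0.10080528259277344, 75.98241424560547), (133.45777893066406, 46.10067367553711), 89.90669250488281) 36.43866529378585 142.7451177799577
```

View pics/w6c.png

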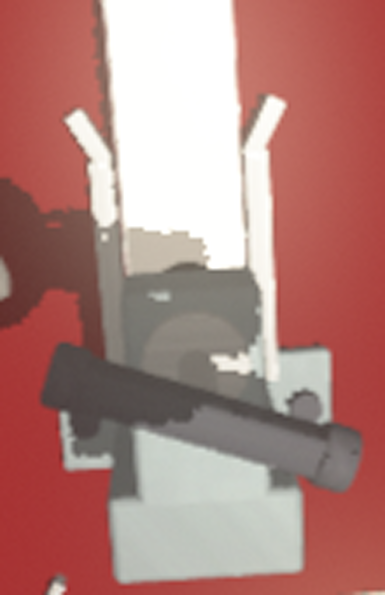

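The box is home: lid end at y=142.7 (143 expected), x=0.1, lid top about 36.4 mm. From that I expect foot contact near 1.65 rad and a firm clamp near 2.0 rad. Now the handle.

```bash
cat >> h.py <<'E'
BC=np.array([.5838,-.1900])
def HP(dpsi,off=(0,0)): # dpsi = turn since grasp (clockwise positive)
    return [BC[0]+off[0],BC[1]+off[1],.155-.0046*dpsi], down(np.radians(82.8)-dpsi)
E
python3 - <<'E'
from h import *
p,q=HP(0)
print(robot.ik(p,q),[robot.ik(*HP(x)) is not None for x in (1,2,2.4)])
robot.goto([p[0],p[1],.27],q); st()
robot.move_linear([p[0],p[1],.22],feed=.15); st(); wcap('w7')
r=robot.move_linear(p,feed=.08,contact_N=8); st(r)
if not r:
    robot.grasp(100); st('grip'); wcap('w8'); st()
E
```

```text
[-4.55512430e-01  3.56264676e-01  1.51584416e+00 -4.44089210e-16
  1.26948382e+00 -1.90064505e+00] [True, True, True]
 t 14.11 clamp -0.1 0.9 z 269.1 F [-0.2 -0.1 -0.5] M [-0.002 -0.012  0.005] gap 85.3
 t 14.59 clamp -0.0 0.4 z 219.8 F [ 0.9 -0.1  0.6] M [ 0.034 -0.028 -0.005] gap 85.1
False t 15.6 clamp 0.5 -0.1 z 155.6 F [-0.3 -0.   0.5] M [ 0.005 -0.061  0.045] gap 85.5
grip t 16.27 clamp -0.2 -0.6 z 155.4 F [-1.9 -3.9  0.8] M [-0.467  0.256 -0.075] gap 10.0
 t 16.32 clamp -0.2 -0.6 z 155.4 F [-1.6 -4.2  1.4] M [-0.493  0.222 -0.136] gap 10.2
```

View pics/w8.png

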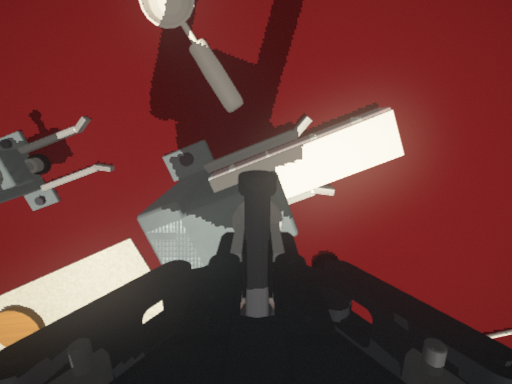

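The bar is held between the pads at its middle (col 257). Now I'll turn in small timed steps and log the vertical moment.

```bash
cat >> h.py <<'E'
def jawpsi():
    Rm,p=wpose(); return np.arctan2(Rm[1,2],Rm[0,2])
def turn(cur,new,T=.4,off=(0,0),settle=.1):
    p,q=HP(new,off); p0=np.array(robot.get_state()['ee_pos'])
    robot.move_linear(p,q,feed=max(np.linalg.norm(np.array(p)-p0)/T,1e-4))
    robot.dwell(settle); M=[];F=[];t0=robot.get_state()['time']
    for _ in range(5):
        s=robot.get_state(); M.append(s['moment']);F.append(s['force']); robot.dwell(.02)
    M=np.mean(M,0);F=np.mean(F,0)
    print('turn %.2f actual %.3f t %.2f M %s F %s'%(new,np.radians(82.8)-jawpsi(),s['time'],M.round(3),F.round(1)),'pos',np.round((np.array(s['ee_pos'])[:2]-BC)*1000,1),'z',round(s['ee_pos'][2]*1000,1),flush=True)
    return M,F
E
python3 - <<'E'
from h import *
for a in (.1,.2,.3,.4,.5): turn(0,a)
E
```

```text
turn 0.10 actual 0.099 t 16.78 M [-0.688  0.35  -0.142] F [-2.3 -4.5  3. ] pos [-0.  -0.8] z 155.0
turn 0.20 actual 0.199 t 17.27 M [-0.704  0.358 -0.114] F [-2.1 -5.1  2.9] pos [-0.  -0.8] z 154.5
turn 0.30 actual 0.299 t 17.75 M [-0.682  0.363 -0.114] F [-2.3 -4.4  3. ] pos [-0.  -0.8] z 154.0
turn 0.40 actual 0.399 t 18.23 M [-0.677  0.343 -0.106] F [-2.2 -4.5  3. ] pos [-0.  -0.8] z 153.6
turn 0.50 actual 0.499 t 18.72 M [-0.701  0.328 -0.1  ] F [-2.2 -4.4  2.8] pos [-0.  -0.8] z 153.1
```

```bash
python3 - <<'E'
from h import *
st(); wcap('w9'); cap('scene','s9')
E
python3 -c "
import cv2;i=cv2.imread('pics/s9.png')[150:290,195:355];cv2.imwrite('pics/s9c.png',cv2.resize(i,None,fx=4.5,fy=4.2,interpolation=2))"
```

```text
t 18.73 clamp -0.1 -0.5 z 153.1 F [-0.9 -4.7  3.2] M [-0.662  0.374 -0.131] gap 10.2
```

View pics/w9.png

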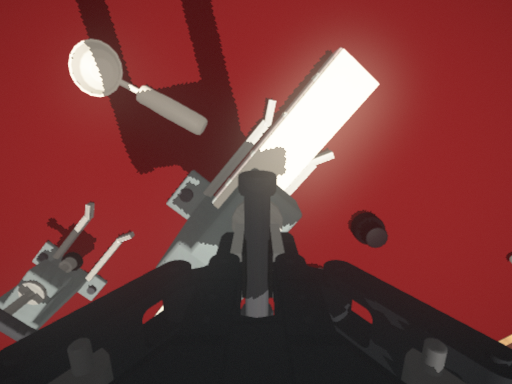

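View pics/s9c.png

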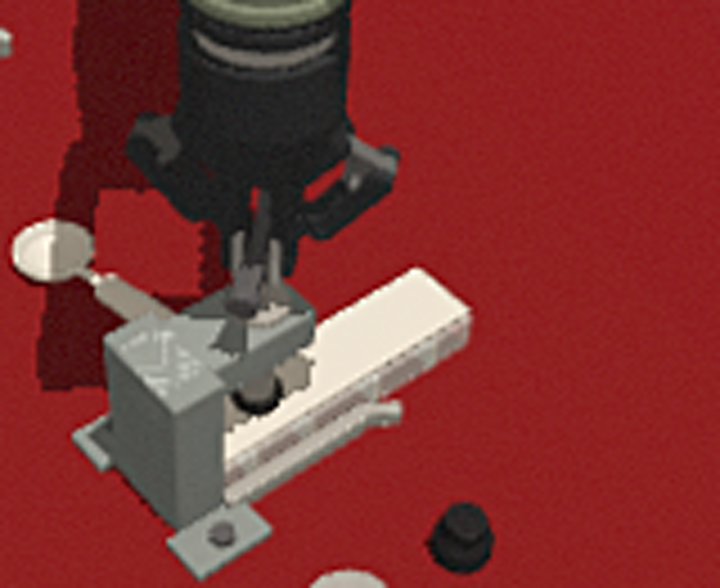

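The handle does follow the gripper (bar still at col 257). At rest, though, the moment relaxes to about −0.1 N·m and doesn't show turning friction. I'll sample right as each move ends, before it relaxes.

```bash
cat >> h.py <<'E'
def tstep(new,T=.2,n=1,off=(0,0)):
    p,q=HP(new,off); p0=np.array(robot.get_state()['ee_pos'])
    robot.move_linear(p,q,feed=max(np.linalg.norm(np.array(p)-p0)/T,1e-4))
    out=[]
    for i in range(n):
        s=robot.get_state(); out.append((round(s['time'],3),round(np.radians(82.8)-jawpsi(),4),round(s['moment'][2],3),round(s['effort'][5],3),round(s['qd'][5],3)))
        if i<n-1: robot.dwell(.01)
    return out
E
python3 - <<'E'
from h import *
for o in tstep(.55,.2,8): print(o)
print()
for o in tstep(.60,.1,8): print(o)
print()
for o in tstep(.65,.4,8): print(o)
E
```

```text
(19.083, np.float64(0.5486), np.float64(-0.025), np.float64(0.003), np.float64(-0.003))
(19.092, np.float64(0.5486), np.float64(-0.031), np.float64(-0.004), np.float64(-0.001))
(19.1, np.float64(0.5486), np.float64(-0.028), np.float64(-0.008), np.float64(0.001))
(19.108, np.float64(0.5486), np.float64(-0.034), np.float64(-0.011), np.float64(-0.002))
(19.117, np.float64(0.5486), np.float64(-0.047), np.float64(-0.013), np.float64(-0.001))
(19.125, np.float64(0.5485), np.float64(-0.004), np.float64(-0.014), np.float64(-0.001))
(19.133, np.float64(0.5486), np.float64(0.056), np.float64(-0.015), np.float64(-0.002))
(19.142, np.float64(0.5486), np.float64(0.035), np.float64(-0.016), np.float64(-0.001))

(19.392, np.float64(0.5986), np.float64(-0.025), np.float64(0.005), np.float64(-0.0))
(19.4, np.float64(0.5986), np.float64(-0.029), np.float64(-0.001), np.float64(-0.001))
(19.408, np.float64(0.5985), np.float64(-0.044), np.float64(-0.006), np.float64(-0.001))
(19.417, np.float64(0.5985), np.float64(-0.013), np.float64(-0.008), np.float64(-0.002))
(19.425, np.float64(0.5985), np.float64(-0
[... 312 characters left out ...]
.7, np.float64(0.6486), np.float64(-0.051), np.float64(0.005), np.float64(-0.002))
(19.708, np.float64(0.6486), np.float64(0.019), np.float64(-0.001), np.float64(-0.003))
(19.717, np.float64(0.6485), np.float64(-0.053), np.float64(-0.006), np.float64(-0.001))
(19.725, np.float64(0.6486), np.float64(-0.043), np.float64(-0.008), np.float64(-0.001))
(19.733, np.float64(0.6485), np.float64(-0.008), np.float64(-0.01), np.float64(-0.003))
(19.742, np.float64(0.6485), np.float64(0.011), np.float64(-0.012), np.float64(-0.001))
(19.75, np.float64(0.6486), np.float64(-0.019), np.float64(-0.012), np.float64(-0.001))
(19.758, np.float64(0.6485), np.float64(0.013), np.float64(-0.013), np.float64(-0.001))
```

```bash
python3 - <<'E'
from h import *
def ct(new,T,cN):
    p,q=HP(new); p0=np.array(robot.get_state()['ee_pos']); t0=robot.get_state()['time']
    r=robot.move_linear(p,q,feed=max(np.linalg.norm(np.array(p)-p0)/T,1e-4),contact_N=cN)
    for i in range(6):
        s=robot.get_state(); print(r,round(s['time']-t0,3),round(np.radians(82.8)-jawpsi(),4),np.round(s['moment'],3),np.round(s['force'],1),round(s['effort'][5],3),round(s['qd'][5],3))
        robot.dwell(.01)
ct(.85,.5,1.2); ct(.85,.5,2); st()
E
```

```text
False 0.442 0.8486 [-0.659  0.342 -0.008] [-2.4 -3.7  3.3] -0.032 -0.003
False 0.45 0.8486 [-0.661  0.364 -0.049] [-2.9 -4.7  3.2] -0.034 0.001
False 0.458 0.8486 [-0.686  0.339  0.013] [-1.7 -5.5  3. ] -0.036 0.0
False 0.467 0.8486 [-0.688  0.321 -0.097] [-2.  -4.3  3.2] -0.037 -0.001
False 0.475 0.8486 [-0.683  0.311 -0.029] [-2.2 -4.   3.1] -0.037 0.0
False 0.483 0.8486 [-0.715  0.303 -0.024] [-2. -4.  3.] -0.037 -0.002
False 0.25 0.8486 [-0.729  0.331 -0.018] [-3.3 -4.9  2.8] -0.035 -0.0
False 0.258 0.8486 [-0.713  0.318 -0.057] [-2.  -5.5  2.3] -0.035 0.002
False 0.267 0.8487 [-0.71   0.303 -0.046] [-2.2 -4.7  3.4] -0.035 0.001
False 0.275 0.8486 [-0.726  0.298 -0.084] [-1.7 -4.8  3.2] -0.035 0.002
False 0.283 0.8486 [-0.665  0.275 -0.072] [-1.9 -4.3  2.6] -0.035 -0.003
False 0.292 0.8486 [-0.671  0.312  0.013] [-1.4 -4.3  2.9] -0.035 0.0
 t 20.55 clamp -0.1 -0.5 z 151.5 F [-1.8 -4.7  2.5] M [-0.715  0.32  -0.032] gap 10.5
```

```bash
cat >> h.py <<'E'
def ct(new,T,cN,off=(0,0),n=3):
    p,q=HP(new,off); p0=np.array(robot.get_state()['ee_pos']); t0=robot.get_state()['time']
    r=robot.move_linear(p,q,feed=max(np.linalg.norm(np.array(p)-p0)/T,1e-4),contact_N=cN)
    for i in range(n):
        s=robot.get_state(); print(r,round(s['time']-t0,3),round(np.radians(82.8)-jawpsi(),4),np.round(s['moment'],3),np.round(s['force'],1),round(s['effort'][5],3),round(s['qd'][5],3),flush=True)
        if i<n-1: robot.dwell(.009)
E
python3 - <<'E'
from h import *
ct(.95,1,.4,n=5)
a=np.radians(82.8)-jawpsi()
ct(a+.1,1,.4,off=(0.002,0),n=5)
E
```

```text
True 0.242 0.9571 [ 0.179 -0.065  0.145] [0.  0.5 3.3] 0.211 -0.001
True 0.25 0.957 [ 0.22  -0.053  0.232] [ 0.7 -0.1  3. ] 0.2 -0.0
True 0.258 0.957 [ 0.165 -0.083  0.1  ] [0.1 0.7 2.9] 0.192 0.003
True 0.267 0.9571 [ 0.171 -0.117  0.201] [0.2 0.8 3. ] 0.189 0.003
True 0.275 0.9571 [ 0.238 -0.107  0.174] [0.9 1.  3.1] 0.189 0.005
True 0.208 0.9579 [ 0.163 -0.091  0.24 ] [ 0.2 -0.3  2.3] 0.184 0.0
True 0.217 0.9578 [ 0.072 -0.091  0.134] [ 0.7 -0.4  3.3] 0.181 0.001
True 0.225 0.9579 [ 0.123 -0.059  0.106] [-0.5  0.2  3.4] 0.18 0.003
True 0.233 0.9579 [ 0.089 -0.077  0.165] [-0.4 -0.1  3.1] 0.181 0.001
True 0.242 0.9579 [ 0.097 -0.028  0.23 ] [ 0.8 -0.3  3.1] 0.182 0.003
```

```bash
cat >> h.py <<'E'
def slow(cur,new,T,n=12):
    p,q=HP(new); t0=robot.get_state()['time']
    robot.move_linear(p,q,feed=.0046*abs(new-cur)/T)
    L=[]
    for i in range(n):
        s=robot.get_state(); L.append([s['time']-t0,np.radians(82.8)-jawpsi(),s['moment'][2],s['effort'][5],*s['force']])
        robot.dwell(.009)
    L=np.array(L); print('->%.3f'%new,'dt',L[0,0].round(3),'ang',L[:,1].mean().round(4),'Mz',L[:3,2].mean().round(3),L[:,2].mean().round(3),'eff',L[0,3].round(3),L[-1,3].round(3),'F',L[:,4:].mean(0).round(1),'t',round(s['time'],2),flush=True); return L
E
python3 - <<'E'
from h import *
slow(.95,1.0,.5); slow(1.0,1.05,1.0)
E
```

```text
->1.000 dt 0.575 ang 1.0004 Mz 0.186 0.2 eff 0.196 0.197 F [-1.4 -3.   5.2] t 21.73
->1.050 dt 0.25 ang 1.0511 Mz -0.022 -0.026 eff 0.003 -0.014 F [-1.1 -3.   4.9] t 22.08
```

```bash
python3 - <<'E'
from h import *
slow(1.05,1.06,.3,6);slow(1.06,1.07,.3,6);slow(1.07,1.08,.3,6);slow(1.08,1.10,.3,6);slow(1.1,1.12,.3,6)
E
```

```text
->1.060 dt 0.25 ang 1.0606 Mz 0.151 0.133 eff 0.142 0.139 F [-1.5 -3.   5.1] t 22.38
->1.070 dt 0.25 ang 1.0706 Mz 0.162 0.156 eff 0.146 0.144 F [-1.1 -2.8  5.3] t 22.68
->1.080 dt 0.25 ang 1.0805 Mz 0.148 0.142 eff 0.146 0.144 F [-1.5 -3.2  4.9] t 22.98
->1.100 dt 0.25 ang 1.1008 Mz 0.094 0.083 eff 0.11 0.104 F [-1.4 -3.4  4.6] t 23.28
->1.120 dt 0.25 ang 1.1208 Mz 0.112 0.104 eff 0.108 0.102 F [-1.4 -3.2  5. ] t 23.58
```

The residual effort is very repeatable per step size (0.02 rad gives about 0.107). I'll continue with 0.02 steps and watch for the knee.

```bash
python3 - <<'E'
from h import *
a=1.12
while a<1.519:
    L=slow(a,a+.02,.3,4); a=round(a+.02,3)
    if L[0,3]>.18: break
E
```

```text
->1.140 dt 0.25 ang 1.1408 Mz 0.062 0.067 eff 0.108 0.103 F [-1.  -3.1  5.3] t 23.87
->1.160 dt 0.25 ang 1.1608 Mz 0.078 0.077 eff 0.108 0.103 F [-0.8 -3.3  5. ] t 24.15
->1.180 dt 0.25 ang 1.1808 Mz 0.077 0.087 eff 0.108 0.103 F [-0.8 -3.1  4.8] t 24.43
->1.200 dt 0.25 ang 1.2008 Mz 0.109 0.092 eff 0.108 0.103 F [-1.3 -3.2  4.6] t 24.72
->1.220 dt 0.25 ang 1.2208 Mz 0.13 0.12 eff 0.108 0.103 F [-1.  -3.5  4.9] t 25.0
->1.240 dt 0.25 ang 1.2408 Mz 0.067 0.068 eff 0.108 0.103 F [-1.1 -3.1  4.8] t 25.28
->1.260 dt 0.25 ang 1.2609 Mz 0.068 0.088 eff 0.109 0.104 F [-1.1 -2.8  5.2] t 25.57
->1.280 dt 0.25 ang 1.2809 Mz 0.101 0.082 eff 0.108 0.103 F [-1.1 -3.1  4.8] t 25.85
->1.300 dt 0.25 ang 1.3009 Mz 0.093 0.081 eff 0.108 0.102 F [-1.  -3.6  4.5] t 26.13
->1.320 dt 0.25 ang 1.3209 Mz 0.11 0.12 eff 0.108 0.103 F [-1.1 -3.1  5.3] t 26.42
->1.340 dt 0.25 ang 1.3409 Mz 0.104 0.105 eff 0.108 0.103 F [-1.  -2.6  4.9] t 26.7
->1.360 dt 0.25 ang 1.3609 Mz 0.088 0.097 eff 0.108 0.103 F [-1.1 -2.8  5.3] t 26.98
->1.380 dt 0.25 ang 1.381 Mz 0.105 0.112 eff 0.109 0.104 F [-0.5 -3.4  5.3] t 27.27
->1.400 dt 0.25 ang 1.401 Mz 0.11 0.112 eff 0.108 0.102 F [-0.9 -2.6  5.2] t 27.55
->1.420 dt 0.25 ang 1.4211 Mz 0.12 0.106 eff 0.109 0.104 F [-0.9 -3.2  4.9] t 27.83
->1.440 dt 0.25 ang 1.4411 Mz 0.086 0.085 eff 0.108 0.102 F [-1.  -2.9  5.2] t 28.12
->1.460 dt 0.25 ang 1.4611 Mz 0.087 0.095 eff 0.109 0.104 F [-1.1 -3.2  5.3] t 28.4
->1.480 dt 0.25 ang 1.4811 Mz 0.083 0.085 eff 0.117 0.112 F [-1.3 -2.9  5.2] t 28.68
->1.500 dt 0.25 ang 1.501 Mz 0.083 0.095 eff 0.126 0.121 F [-1.2 -2.9  5.3] t 28.97
->1.520 dt 0.25 ang 1.521 Mz 0.102 0.106 eff 0.134 0.129 F [-1.  -2.9  5.1] t 29.25
```

Clear knee: flat at 0.108, rising from about 1.46 rad of turn at the expected slope. The target of about 42 N is 0.365 rad past the knee, at about 1.825.

```bash
python3 - <<'E'
from h import *
a=1.52
while a<1.819:
    L=slow(a,a+.02,.3,4); a=round(a+.02,3)
    if L[0,3]>.108+.21: break
wcap('w10'); st()
E
```

```text
->1.540 dt 0.25 ang 1.541 Mz 0.146 0.144 eff 0.143 0.138 F [-0.7 -3.3  4.9] t 29.53
->1.560 dt 0.25 ang 1.561 Mz 0.14 0.128 eff 0.151 0.146 F [-1.  -3.3  5.2] t 29.82
->1.580 dt 0.25 ang 1.5809 Mz 0.112 0.129 eff 0.16 0.154 F [-1.1 -3.   5.3] t 30.1
->1.600 dt 0.25 ang 1.6009 Mz 0.141 0.158 eff 0.168 0.163 F [-1.1 -3.   5.5] t 30.38
->1.620 dt 0.25 ang 1.6209 Mz 0.175 0.174 eff 0.177 0.171 F [-1.2 -2.9  5. ] t 30.67
->1.640 dt 0.25 ang 1.6408 Mz 0.18 0.165 eff 0.185 0.18 F [-1.  -3.   5.6] t 30.95
->1.660 dt 0.25 ang 1.6608 Mz 0.208 0.21 eff 0.194 0.188 F [-1.  -2.5  5.5] t 31.23
->1.680 dt 0.25 ang 1.6808 Mz 0.201 0.204 eff 0.202 0.197 F [-1.  -3.4  5.1] t 31.52
->1.700 dt 0.25 ang 1.7008 Mz 0.215 0.224 eff 0.21 0.205 F [-1.4 -3.   5.4] t 31.8
->1.720 dt 0.25 ang 1.7207 Mz 0.22 0.217 eff 0.219 0.214 F [-1.2 -3.1  5.5] t 32.08
->1.740 dt 0.25 ang 1.7407 Mz 0.216 0.22 eff 0.227 0.222 F [-1.1 -3.4  5.2] t 32.37
->1.760 dt 0.25 ang 1.7607 Mz 0.231 0.211 eff 0.236 0.23 F [-1.4 -3.   5.2] t 32.65
->1.780 dt 0.25 ang 1.7806 Mz 0.209 0.231 eff 0.244 0.239 F [-0.7 -3.3  5.7] t 32.93
->1.800 dt 0.25 ang 1.8006 Mz 0.224 0.249 eff 0.253 0.247 F [-1.2 -3.5  5.2] t 33.22
->1.820 dt 0.25 ang 1.8205 Mz 0.263 0.258 eff 0.261 0.256 F [-1.  -3.3  5.4] t 33.5
 t 33.56 clamp 0.1 -0.6 z 147.1 F [-1.2 -3.1  5.3] M [-0.539  0.163  0.225] gap 10.3
```

View pics/w10.png

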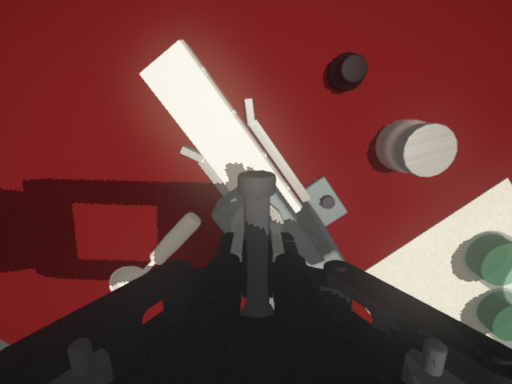

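Rise at turn 1.82 is about 0.15–0.19 N·m, roughly 41 N, with the bar still firm between the pads at col 257. Let go, rise and check.

```bash
python3 - <<'E'
from h import *
robot.gripper_open(); st('open')
s=robot.get_state()['ee_pos']
robot.move_linear([s[0],s[1],.27],feed=.12); st()
robot.goto([.57,-.17,.27],down(np.radians(10))); st()
wcap('w11'); cap('scene','s11')
_,W=wcloud('w11'); S=W[:275,200:330].reshape(-1,3)*1000; S=S[np.isfinite(S[:,0])]
p=np.stack([(S[:,:2]-O*1000)@EX,(S[:,:2]-O*1000)@EY],1); z=S[:,2]
m=(z>31)&(z<42)&(abs(p[:,0])<35)&(p[:,1]>24); print('lid',cv2.minAreaRect(p[m].astype(np.float32)),p[m][:,1].max())
m=(z>160)&(z<180); r=cv2.minAreaRect(S[m][:,:2].astype(np.float32)); print('bar',r,np.median(z[m]))
im=np.load('pics/w11.npz')['im']; i2=np.load('pics/s11.npz')['im'][180:320,195:355]
cv2.imwrite('pics/f.png',np.hstack([cv2.resize(im[90:270,212:322],(336,550)),cv2.resize(i2,(460,402))[:402] if 0 else cv2.copyMakeBorder(cv2.resize(i2,(460,402)),0,148,0,0,0)])[:,:,::-1])
E
```

```text
open t 34.27 clamp 0.1 0.3 z 146.6 F [-0.1 -0.4  0.1] M [ 0.019 -0.01   0.021] gap 85.4
 t 35.45 clamp -0.4 0.7 z 268.7 F [0.7 0.5 0.4] M [ 0.053 -0.004  0.036] gap 85.5
 t 36.02 clamp -8.5 23.3 z 269.2 F [ 0.3 -0.3 -0.4] M [0.017 0.035 0.032] gap 85.7
lid ((0.05294609069824219, 83.31324768066406), (46.424530029296875, 118.65681457519531), 0.19997094571590424) 142.62399731537187
bar ((583.765625, -190.16665649414062), (83.77685546875, 17.216411590576172), 68.92550659179688) 172.6330799460336
```

View pics/f.png

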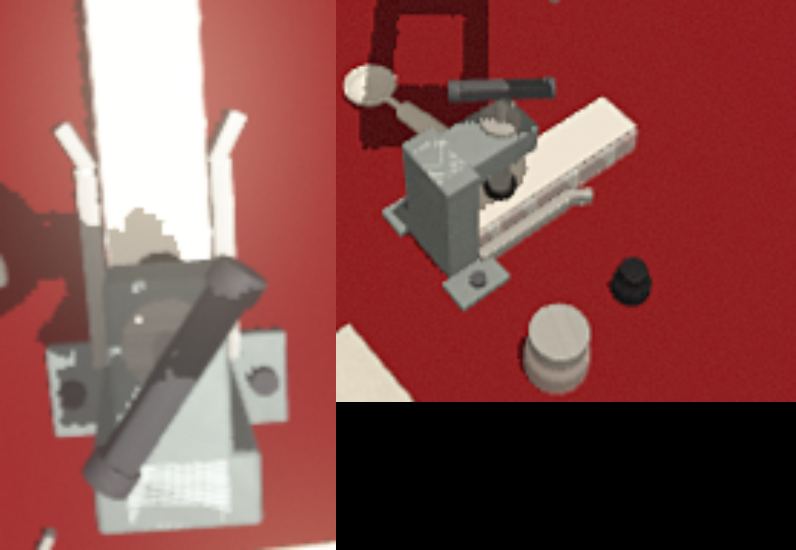

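The bar stayed at −111.1°, a turn of 1.81 rad. The lid end is still at y=142.6 and x=0.05, and the jar, loupe and spoon haven't moved. Handing in.

```bash
python3 - <<'E'
from h import *
print(robot.finish_job())
E
```

```text
the job is handed in; nothing more can be done
None
```

I slid the box home into the middle-sized clamp, then turned the T-handle clockwise 1.82 rad and let go. I estimate the clamping force at about 41 N. I handed the job in after about 36 s.

- **Box:** it met the stop where expected. After I let go of the handle, the lid's outer end was at clamp y = 142.6 mm (143 expected), with x = 0.05 mm and the lid square to the clamp within 0.2°.
- **Clamping:** the turning effort stayed flat until about 1.46 rad of turn, then rose steadily until I stopped. At the stop it had risen about 0.15–0.19 N·m, within the 0.12–0.27 range for firmly clamped. After release the crossbar still showed 1.81 rad of turn in the camera image.
- **Bystanders:** the jar, loupe and spoon looked unmoved in the last picture, though I didn't measure them.
- **What disagreed:** readings taken at rest never showed the full 0.31 N·m friction, because the moment relaxes after each step. The rise came through at about 80% of the stated slope. I therefore set the stop from the point where the effort began to rise plus 0.36 rad, and used the moment only as a check. Foot contact came about 0.2 rad later than the camera's lid height suggested, which corresponds to about 0.9 mm and is within calibration.

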